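# Close up the spice jars and lock the divider

### The arm

A 6-joint arm with a two-finger parallel gripper is mounted at the origin on the work surface. World frame = base frame: x ahead of the robot, y to its left, z up, the work surface at z = 0. Lengths are in mm, angles in degrees, forces in N, time in s.
With the tool pointing down it reaches from about 275 to 975 mm from the base axis. Payload 8.4 kg.
Tool frame: the origin (TCP) lies on the centre line of the jaws, within the pads' length; the fingertips stand 11 mm ahead of it and the grasp point (between the pads) lies 8 mm behind it; x points along the fingers, y is the direction in which the jaws open and shut, and the axes are right-handed (so a half turn about x gives the same grasp; the last joint's range is limited). The gripper opens to 92 mm and grips with 3 to 60 N. Pads are 20 mm wide; open, the fingers measure 128 mm over their backs; the gripper's body (75 mm by 189 mm) begins 69 mm behind the grasp point.
Start: joints at [76.066, 20.225, 93.587, -0, 66.188, -0.138], TCP at [149.048, 606.97, 225.583] pointing down, gripper open.
Joint ranges: [-150.9, 150.9], [-52.94, 120.26], [3.33, 152.33], [-74.26, 254.26], [0, 154.13], [-172.89, 172.89]. Speed limits (degrees/s): [127.2, 127.2, 159.86, 180, 180, 180].

### API

Orientations are given as [roll, pitch, yaw] about the fixed x, y, z axes, in that order (R = Rz(yaw) Ry(pitch) Rx(roll)).
In Python, from workcell import env gives the robot as it stands.
- The arm moves only by the tool arm_command, never from a script. Its arguments are lists of equal length, an entry for each row: "translation": the shift along the world's x, y, z in cm, a list of three; "delta_rot": the turn, a rotation vector about the world's x, y, z in rad, a list of three; "jaw": the closure, from -1 (fully open) to 1 (shut), so that 0 is half open. In form: {"translation": [[tx, ty, tz], ...], "delta_rot": [[rx, ry, rz], ...], "jaw": [jaw, ...]}. A call has 1 to 5 rows; each row shifts and turns the commanded pose from where the row before left it; what a row does not reach is not made up. A row lasts 1/8 s, in which the tool goes at most 62.5 mm and 10.7 degrees, less where a joint would pass 70% of its speed; a pose out of reach is approached as far as the arm can. A call is refused whole if a number of a shift passes 6.25 or a number of a turn 0.188, either way. A call with a gripper value outside its range is refused whole. The fingers move at their own pace and stop on an object; "newtons" is the grip in N (left out, the last holds). Time passes only in rows, so rows that do not move let the fingers close. It gives the time, the measured TCP pose, the force and the opening at its end, in the units of the state.
- env.get_state(): the state, without advancing time (a new reading comes with each control period).
- env.snapshot(name): name is "side" or "top" or "wrist"; returns the picture (384x512x3 uint8, red, green, blue); there is no depth.
- env.calibration(name): a dict with "fx", "fy", "cx", "cy" (pixels), "extrinsics" (4x4, takes a point from camera to world coordinates); the wrist camera has in their place "T_tool_cam" (4x4, takes a point from camera to tool coordinates, whose origin is the TCP and whose axes are the tool frame's). Camera axes: x right, y down, z forward; pixel columns grow to the right and rows downward; lengths in mm; the calibration is good to about 2 mm. A picture is of the moment at which its call begins: read the wrist's pose just before it. calibration takes no time and is no camera call.
- env.sign_off(): hands the job in, once; it reports no verdict.
The state is a dict: "time": time; "q": joint angles; "dq": joint speeds; "tau": joint torques, N m; "position": TCP position; "eef_rot": TCP orientation; "ft_force": force on the tool from outside, world axes, zero at the start; "ft_torque": the same for the moment, N m; "width": finger opening in mm.
Only numpy, scipy, OpenCV 4.12 (cv2) and the standard library are available. Lean on these libraries where they do the work, as an engineer would, in place of code of your own. Each camera call takes 0.05 s, during which the arm holds its last target.

### The job

Slide the divider of the spice rack along until the three jars stand close together against the end wall with no gaps left, and only then lock it there: turn the brass thumbscrew on its foot clockwise until it seats and goes stiff, and stop there without forcing it. Leave the jars upright in the channel, do not disturb the spare jar or the scoop, and let go of everything at the end.

Things in the scene. Friction and masses are not known exactly. Their poses are not given: they have to be found in the camera images.
- rack: Fixed display rack, flat on the table, 170 x 316 mm plywood base 6 mm thick. Origin: at table height, midway along the jar channel and on its centre line. y runs along the channel towards the end wall, x across it towards the guide rail, z up. The channel (51 mm wide, floor 6 mm above the table) lies between two aluminium lips whose tops are 16 mm above the table. The guide rail, parallel to the channel, is centred at x = +105 mm.
- end_wall (a point): Centre of the channel-side face of the fixed steel end wall (61 mm wide, top 70 mm above the table), 45 mm above the table and 150 mm from the rack's origin along its y. Same axes as the rack.
- divider (a joint): Position (m) of the sliding divider along the rack's y; it grows towards the end wall (0 to 0.16). Its jar-side face lies 0.095 m minus this value short of the rack's origin, so the face is 0.245 m minus this value from the end wall. With three 48 mm jars closed up this reads about 0.101. It slides with about 3.5 N of friction plus the jars' and stays where it is left.
- divider_face (a point): Centre of the jar-side face of the divider, 48 mm above the table; same axes as the rack. The divider is a steel plate 60 mm wide (along the rack's x), 8 mm thick, from 18 to 75 mm above the table, across the channel; it is free to be pushed on its back (the -y side). A low bar (top 30 mm above the table) joins it to its foot on the guide rail, a 44 x 40 mm block, top 30 mm above the table.
- thumbscrew (a joint): Turn (rad) of the thumbscrew in its thread, growing clockwise seen from above. It turns freely (about 0.04 N m of friction) from wherever it starts, between 0.2 and 1.2, up to 3.2, where it seats and this value stops. Released, it stays there.
- windup (a joint): Elastic give (rad) of the clamp under the thumbscrew, clockwise positive: within 0.05 of 0 while the screw still turns freely. Once the screw is seated, further turning of the head shows here instead, as a spring of 1 N m for each rad: at 0.5 rad (0.5 N m) the screw is overtightened. It springs back when the head is released.
- screw_head (a point): Centre of the knurled brass head of the thumbscrew, 58 mm above the table: an upright cylinder 30 mm in diameter and 20 mm high (48 to 68 mm above the table; a decorative button rises 2 mm more) on a thin stem above the divider's foot block (top 30 mm above the table). It lies 105 mm from the channel's centre line along the rack's x and 4 mm behind the divider's face, moves with the divider, does not rise or sink noticeably as it turns, and its frame turns with the screw.
- jar0: Upright closed spice jar, 48 mm in diameter, 90 mm high, about 0.18 kg, loose in the channel; the one nearest the end wall. Origin: centre of its underside, 6 mm above the table; z up.
- jar1: Upright closed spice jar, 48 mm in diameter, 90 mm high, about 0.18 kg, loose in the channel; the middle one. Origin: centre of its underside, 6 mm above the table; z up.
- jar2: Upright closed spice jar, 48 mm in diameter, 90 mm high, about 0.18 kg, loose in the channel; the one nearest the divider. Origin: centre of its underside, 6 mm above the table; z up.
- spare_jar: A bystander: another such jar (48 mm in diameter, 90 mm high), loose on the table to the left of the rack, not part of the row. Origin: centre of its underside.
- scoop: A bystander: an aluminium scoop, about 190 mm long, lying loose on the blue tub lid to the robot's right, 40 mm above the table. Origin: under the joint of handle and bowl; the handle points to its -x.
- tub: A bystander, fixed: a flat white tub with a blue lid, 215 x 295 mm, 40 mm high in all, to the robot's right. Origin: centre of its underside.
- scale: A bystander, fixed: a red kitchen scale, 150 x 170 mm, pan 200 mm in diameter, 200 mm high, far to the robot's left. Origin: centre of its underside.

How it is judged:
By the outcome, as a careful person would: the job done as asked, in the order asked, and still so for the second after the job is handed in, with the robot touching nothing.
It also fails if it takes over 72 s, if anything falls off the work surface, if the arm or the gripper's body presses on something with over 40 N, if the wrist force passes 120 N, or if a joint passes its speed limit or range.

## Working session

There is one attempt and no reset: what is moved stays moved. The work goes in short steps, Python scripts to look and compute and a tool call to move; the robot and the scene stay as the last step left them, time stands still between calls to the robot, and variables do not carry over. Pictures are saved under pics/ and viewed, and the job is handed in when it is done.

Besides the shell and the picture viewer there is one more tool, called after "Call:" as name(argument=value, ...) on one line, values as JSON. arm_command: Moves the arm, as the interface text tells. Its arguments: {"type":"object","properties":{"translation":{"type":"array","items":{"type":"array","items":{"type":"number"}}},"delta_rot":{"type":"array","items":{"type":"array","items":{"type":"number"}}},"jaw":{"type":"array","items":{"type":"number"}},"newtons":{"type":"number"}},"required":["translation","delta_rot","jaw"]}

```bash
ls; mkdir -p pics; python3 - <<'E'
from workcell import env
import cv2,numpy as np
np.set_printoptions(precision=3,suppress=True)
for n in ("top","side","wrist"):
    im=env.snapshot(n); cv2.imwrite(f"pics/{n}0.png",im[:,:,::-1]); print(n,env.calibration(n))
print(env.get_state())
E
```

```text
pics
top {'fx': 404.7865021497328, 'fy': 404.7865021497328, 'cx': 259.6451663247809, 'cy': 191.4823851215624, 'extrinsics': array([[   0.024,   -0.995,    0.101,  424.343],
       [  -1.   ,   -0.024,   -0.007,   10.916],
       [   0.009,   -0.1  ,   -0.995, 1554.332],
       [   0.   ,    0.   ,    0.   ,    1.   ]])}
side {'fx': 471.9689020553685, 'fy': 471.9689020553685, 'cx': 259.1675461866152, 'cy': 193.85748337757803, 'extrinsics': array([[  -0.989,   -0.107,    0.104,  434.753],
       [  -0.149,    0.754,   -0.64 ,  902.89 ],
       [  -0.01 ,   -0.648,   -0.761, 1168.529],
       [   0.   ,    0.   ,    0.   ,    1.   ]])}
wrist {'fx': 275.9720462800685, 'fy': 275.9720462800685, 'cx': 256.37765704004534, 'cy': 192.98170114276857, 'T_tool_cam': array([[  -0.   ,   -0.242,    0.97 , -157.771],
       [   1.   ,   -0.001,    0.   ,    0.699],
       [   0.001,    0.97 ,    0.242,  -66.555],
       [   0.   ,    0.   ,    0.   ,    1.   ]])}
{'time': 0.15, 'q': array([76.065, 20.254, 93.619, -0.   , 66.188, -0.138]), 'dq': array([-0.082, -0.118, -0.231, -0.005, -0.036, -0.047]), 'tau': array([ -0.001, -59.421, -33.447,   0.07 ,   0.02 ,  -0.   ]), 'position': array([148.971, 606.609, 225.03 ]), 'eef_rot': array([ -89.9  ,   89.939, -103.698]), 'ft_force': array([-0.252,  0.068, -0.284]), 'ft_torque': array([-0.033, -0.01 ,  0.01 ]), 'width': 92.07782233192407}
```

View pics/top0.png

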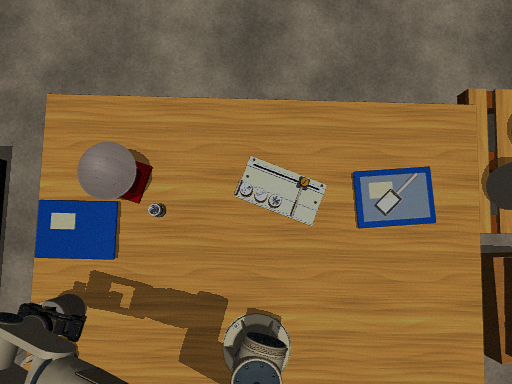

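View pics/side0.png

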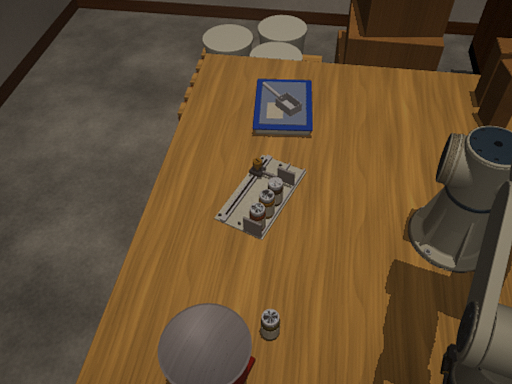

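View pics/wrist0.png

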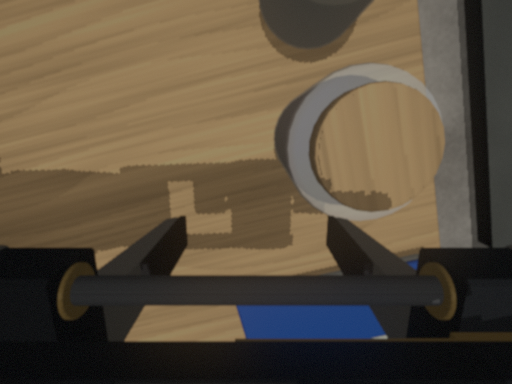

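The top view shows the rack near (281,190) with its end wall at the left. The three jars are at about (246,191), (260,197) and (275,201), and the brass screw is near (304,182). I'll zoom in.

```bash
python3 - <<'E'
import cv2
a=cv2.imread("pics/top0.png")[145:235,225:335]; cv2.imwrite("pics/topz.png",cv2.resize(a,None,fx=7,fy=6.5,interpolation=cv2.INTER_CUBIC)[:600])
a=cv2.imread("pics/side0.png")[145:245,205:315]; cv2.imwrite("pics/sidez.png",cv2.resize(a,None,fx=6,fy=6,interpolation=cv2.INTER_CUBIC))
E
```

```text
(no output)
```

View pics/topz.png

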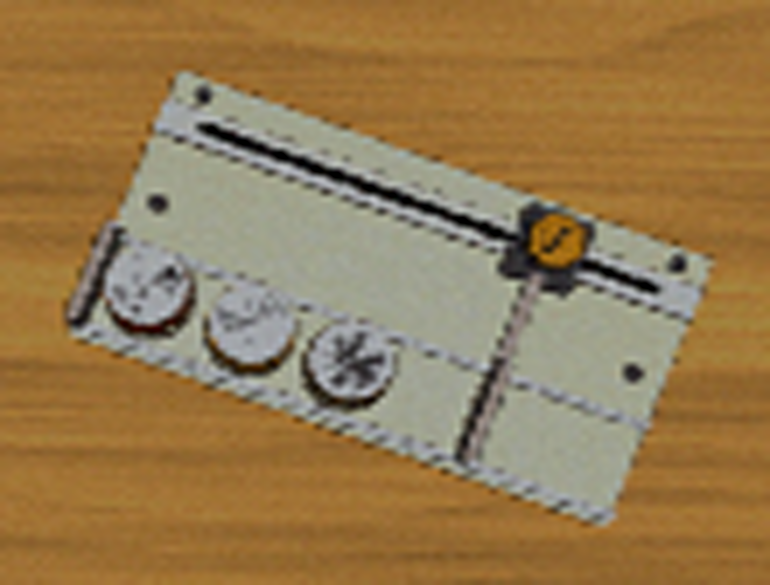

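View pics/sidez.png

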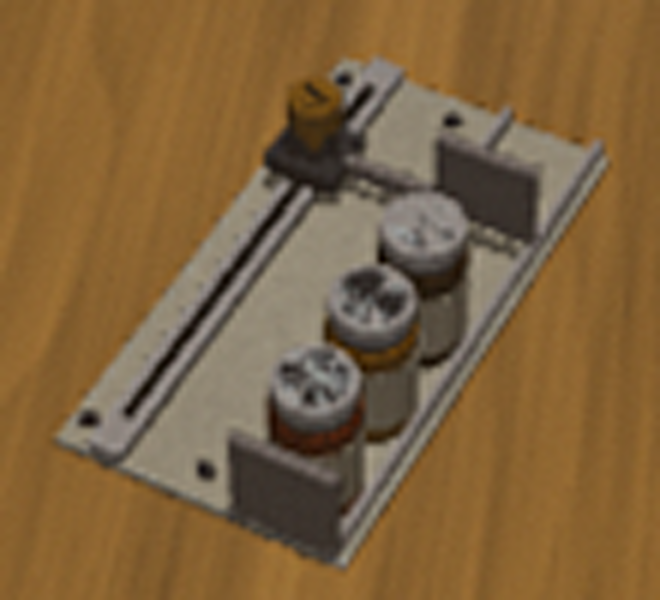

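```bash
cat > h.py <<'E'
import numpy as np,cv2
from workcell import env
np.set_printoptions(precision=2,suppress=True)
def ray(n,u,v,z,T=None):
    c=env.calibration(n); T=c["extrinsics"] if T is None else T
    d=T[:3,:3]@np.array([(u-c["cx"])/c["fx"],(v-c["cy"])/c["fy"],1]); o=T[:3,3]
    return o+d*(z-o[2])/d[2]
def proj(n,P,T=None):
    c=env.calibration(n); T=c["extrinsics"] if T is None else T
    p=T[:3,:3].T@(np.array(P)-T[:3,3]); return np.array([c["fx"]*p[0]/p[2]+c["cx"],c["fy"]*p[1]/p[2]+c["cy"]])
E
python3 - <<'E'
from h import *
tz=lambda x,y:(225+(x+.5)/7-.5,145+(y+.5)/6.5-.5)
sz=lambda x,y:(205+(x+.5)/6-.5,145+(y+.5)/6-.5)
for nm,p,z in [("c1",(180,72),6),("c2",(712,260),6),("c3",(610,522),6),("c4",(70,335),6),("screw",(558,240),70),("divtop a",(465,460),75),("divtopb",(500,350),75),
  ("jar0",(150,287),96),("jar1",(252,325),96),("jar2",(350,362),96),("wall a",(115,230),70),("wall b",(78,325),70)]:
    print(nm,ray("top",*tz(*p),z))
for nm,p,z in [("c1",(58,438),6),("c2",(345,62),6),("c3",(607,160),6),("c4",(343,568),6),("screw",(316,92),70),("jar0",(317,375),96),("jar1",(372,298),96),("jar2",(426,222),96)]:
    print("s",nm,ray("side",*sz(*p),z))
E
```

```text
c1 [719.66  39.74   6.  ]
c2 [ 614.  -256.2    6. ]
c3 [ 457.68 -201.59    6.  ]
c4 [560.7   95.94   6.  ]
screw [ 615.61 -163.6    70.  ]
divtop a [ 489.14 -115.98   75.  ]
divtopb [ 551.63 -133.36   75.  ]
jar0 [580.63  50.43  96.  ]
jar1 [560.66  -2.84  96.  ]
jar2 [541.24 -53.91  96.  ]
wall a [615.53  70.48  70.  ]
wall b [560.85  88.39  70.  ]
s c1 [717.33  41.47   6.  ]
s c2 [ 610.05 -251.12    6.  ]
s c3 [ 453.17 -194.69    6.  ]
s c4 [559.44 101.33   6.  ]
s screw [ 612.65 -162.66   70.  ]
s jar0 [578.83  52.59  96.  ]
s jar1 [559.19   0.22  96.  ]
s jar2 [539.05 -53.84  96.  ]
```

```bash
cat >> h.py <<'E'
from scipy.spatial.transform import Rotation as Ro
def pose(s=None):
    s=s or env.get_state()
    T=np.eye(4);T[:3,:3]=Ro.from_euler('xyz',s["eef_rot"],degrees=True).as_matrix();T[:3,3]=s["position"];return T
E
python3 - <<'E'
from h import *
T=pose();print(T)
print("jaw axis yaw",np.degrees(np.arctan2(T[1,1],T[0,1])))
print("scale",ray("top",107,170,200),"spare",ray("top",157,210,90))
print("cam",(T@env.calibration("wrist")["T_tool_cam"])[:3,3])
E
```

```text
[[ -0.     0.24   0.97 148.97]
 [ -0.     0.97  -0.24 606.61]
 [ -1.    -0.     0.   225.03]
 [  0.     0.     0.     1.  ]]
jaw axis yaw 76.20247933420407
scale [621.41 517.36 200.  ] spare [496.15 369.69  90.  ]
cam [ 84.54 623.32 382.8 ]
```

Call:
arm_command(translation=[[2.2,-4.8,1.5],[2.2,-4.8,1.5],[2.2,-4.8,1.5],[2.2,-4.8,1.5],[2.2,-4.8,0]], delta_rot=[[0,0,-0.105],[0,0,-0.105],[0,0,-0.105],[0,0,-0.105],[0,0,-0.105]], jaw=[1,1,1,1,1], newtons=20)

```text
time: 0.78
position: [259.8, 365.9, 286.6]
eef_rot: [94.2, 89.9, 50.1]
ft_force: [0.9, 0.6, 0.2]
width: 43.8
```

Call:
arm_command(translation=[[2.2,-4.8,0],[2.2,-4.8,0],[2.2,-4.8,0],[2.2,-4.8,0],[2.2,-4.8,0]], delta_rot=[[0,0,-0.105],[0,0,-0.105],[0,0,-0.105],[0,0,-0.105],[0,0,-0.105]], jaw=[1,1,1,1,1])

```text
time: 1.4
position: [369.4, 125.3, 285.7]
eef_rot: [94.6, 90.0, 20.5]
ft_force: [0.3, -0.1, -0.0]
width: 0.7
```

Call:
arm_command(translation=[[2.2,-4.8,0],[2.2,-4.8,0],[2.2,-4.8,0],[2.2,-4.8,0],[2.2,-4.8,0]], delta_rot=[[0,0,-0.105],[0,0,-0.105],[0,0,-0.105],[0,0,-0.105],[0,0,-0.105]], jaw=[1,1,1,1,1])

```text
time: 2.02
position: [479.4, -114.8, 285.5]
eef_rot: [137.5, 90.0, 33.2]
ft_force: [0.4, 1.0, -0.7]
width: 0.3
```

```bash
python3 - <<'E'
from h import *
s=env.get_state();im=env.snapshot("wrist");T=pose(s)@env.calibration("wrist")["T_tool_cam"]
np.save("w1.npy",T)
cv2.imwrite("pics/w1.png",cv2.resize(im[:,:,::-1],(768,576),interpolation=cv2.INTER_CUBIC))
Tp=pose(s);print(Tp[:3,3],np.degrees(np.arctan2(Tp[1,1],Tp[0,1])),s["q"])
E
```

```text
[ 479.43 -114.82  285.53] -14.256740687238192 [-13.65   4.99 105.26   0.01  69.74   0.6 ]
```

View pics/w1.png

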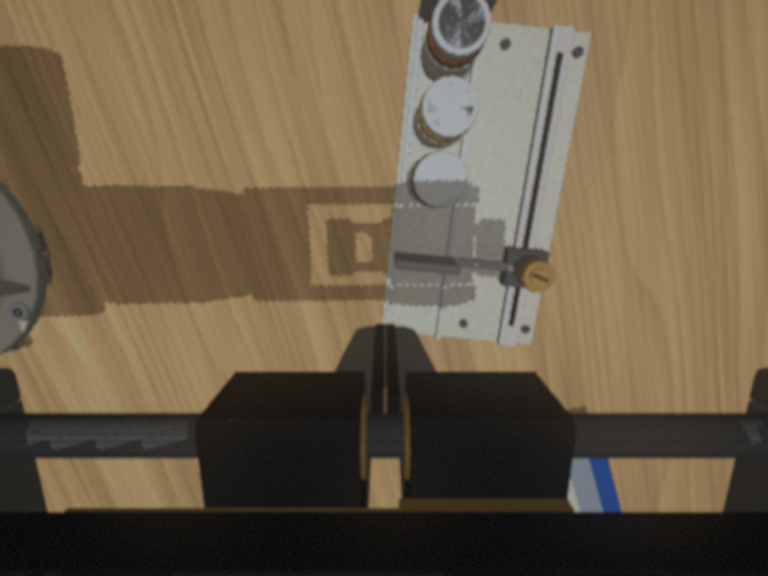

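The wrist view shows the rack upright in the image: screw at (540,274), divider top edge from (395,255) to (460,264), and jar tops at (461,21), (448,108) and (440,180). The slot on the head is visible.

```bash
python3 - <<'E'
from h import *
T=np.load("w1.npy")
O=np.array([538.7,-60.9]);a=np.radians(70.3);Y=np.array([np.cos(a),np.sin(a)]);X=np.array([Y[1],-Y[0]])
for nm,p,z in [("screw",(540,274),70),("div l",(395,255),75),("div r",(462,263),75),("jar0",(461,21),96),("jar1",(448,106),96),("jar2",(440,178),96),("c1",(592,33),6),("c2",(533,345),6),("c3",(384,323),6)]:
    P=ray("wrist",(p[0]+.5)/1.5-.5,(p[1]+.5)/1.5-.5,z,T); d=P[:2]-O
    print(nm,P,"rack",d@X,d@Y)
E
```

```text
screw [ 616.74 -159.7    70.  ] rack 106.7784260915473 -66.71477067632021
div l [ 491.7  -108.69   75.  ] rack -28.139188911187315 -60.833178522934084
div r [ 548.52 -130.73   75.  ] rack 32.787088933470145 -62.434302996500165
jar0 [582.15  53.23  96.  ] rack 2.4313337462246376 122.09446872303292
jar1 [560.31  -1.85  96.  ] rack 0.4394739291709918 62.87785420151443
jar2 [542.55 -53.21  96.  ] rack 1.034228668707081 8.5360020411159
c1 [722.05  39.34   6.  ] rack 138.83242691172018 156.17948457156538
c2 [ 616.57 -257.6     6.  ] rack 139.62428881067558 -158.94001040254636
c3 [ 460.47 -190.78    6.  ] rack -29.869514336106736 -148.64443939090071
```

Call:
arm_command(translation=[[2.4,-4.5,0],[0,0,-6.0],[0,0,-6.0],[0,0,-6.0],[0,0,-5.5]], delta_rot=[[0,0,-0.094],[0,0,0],[0,0,0],[0,0,0],[0,0,0]], jaw=[1,1,1,1,1])

```text
time: 2.7
position: [502.7, -157.9, 48.7]
eef_rot: [-88.0, 90.0, 162.5]
ft_force: [0.5, 0.3, 0.7]
width: 0.6
```

Call:
arm_command(translation=[[0,0,0],[0,0,0]], delta_rot=[[0,0,0],[0,0,0]], jaw=[1,1])

```text
time: 2.95
position: [504.0, -158.3, 52.1]
eef_rot: [92.1, 89.9, -17.3]
ft_force: [0.5, 0.3, 0.7]
width: 0.4
```

Call:
arm_command(translation=[[0.17,0.47,0],[0.17,0.47,0],[0.17,0.47,0],[0.17,0.47,0],[0.17,0.47,0]], delta_rot=[[0,0,0],[0,0,0],[0,0,0],[0,0,0],[0,0,0]], jaw=[1,1,1,1,1])

```text
time: 3.58
position: [511.8, -134.6, 50.9]
eef_rot: [47.4, 90.0, -62.0]
ft_force: [-1.0, -4.1, 1.9]
width: 0.6
```

Call:
arm_command(translation=[[0.17,0.47,0],[0.17,0.47,0],[0.17,0.47,0],[0.17,0.47,0],[0.17,0.47,0]], delta_rot=[[0,0,0],[0,0,0],[0,0,0],[0,0,0],[0,0,0]], jaw=[1,1,1,1,1])

```text
time: 4.2
position: [520.3, -110.8, 50.6]
eef_rot: [90.7, 90.0, -18.7]
ft_force: [0.6, -4.6, 3.2]
width: 0.6
```

Call:
arm_command(translation=[[0.17,0.47,0],[0.17,0.47,0],[0.17,0.47,0],[0.17,0.47,0],[0.17,0.47,0]], delta_rot=[[0,0,0],[0,0,0],[0,0,0],[0,0,0],[0,0,0]], jaw=[1,1,1,1,1])

```text
time: 4.82
position: [528.7, -87.5, 50.6]
eef_rot: [35.7, 90.0, -73.7]
ft_force: [1.3, -6.0, 2.9]
width: 0.3
```

Call:
arm_command(translation=[[0.1,0.28,0],[0.1,0.28,0],[0.1,0.28,0]], delta_rot=[[0,0,0],[0,0,0],[0,0,0]], jaw=[1,1,1])

```text
time: 5.2
position: [531.7, -79.2, 50.6]
eef_rot: [29.3, 90.0, -80.1]
ft_force: [-0.2, -7.0, 3.4]
width: 0.8
```

```bash
python3 - <<'E'
from h import *
s=env.get_state();print(s["position"],s["ft_force"])
im=env.snapshot("top")[145:235,225:335,::-1]; cv2.imwrite("pics/top2.png",cv2.resize(im,None,fx=7,fy=6.5,interpolation=cv2.INTER_CUBIC))
im=env.snapshot("side")[145:245,205:315,::-1]; cv2.imwrite("pics/side2.png",cv2.resize(im,None,fx=6,fy=6,interpolation=cv2.INTER_CUBIC))
E
```

```text
[531.67 -79.2   50.6 ] [-0.24 -6.97  3.44]
```

View pics/side2.png

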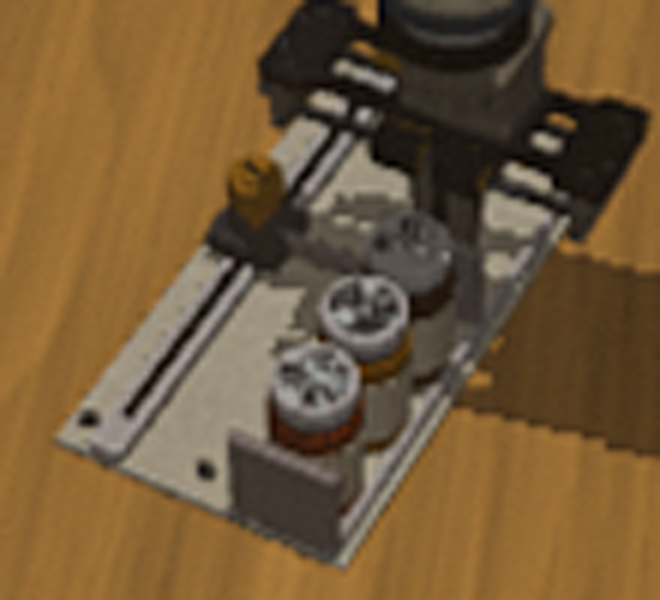

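The jars are bunching up, with jar1 almost touching jar0. The divider still has some way to go, so I'll keep pushing gently.

Call:
arm_command(translation=[[0.07,0.19,0],[0.07,0.19,0],[0.07,0.19,0]], delta_rot=[[0,0,0],[0,0,0],[0,0,0]], jaw=[1,1,1])

```text
time: 5.68
position: [533.6, -73.7, 50.6]
eef_rot: [-1.2, 90.0, -110.6]
ft_force: [-0.0, -7.4, 1.7]
width: 0.9
```

Call:
arm_command(translation=[[0.04,0.11,0],[0.04,0.11,0]], delta_rot=[[0,0,0],[0,0,0]], jaw=[1,1])

```text
time: 5.92
position: [533.9, -72.9, 50.6]
eef_rot: [-3.5, 89.8, -112.9]
ft_force: [-4.0, -21.9, 5.3]
width: 0.4
```

Call:
arm_command(translation=[[0.04,0.11,0],[0.04,0.11,0]], delta_rot=[[0,0,0],[0,0,0]], jaw=[1,1])

```text
time: 6.18
position: [533.9, -72.6, 50.6]
eef_rot: [-5.3, 89.7, -114.5]
ft_force: [-7.5, -35.7, 7.7]
width: 0.3
```

The push stalls at rack y = -12.6, where about -12 was predicted, and the force jumps to 36 N, so the row is closed up. I'll back off and lift.

Call:
arm_command(translation=[[-0.17,-0.47,0],[-0.67,-1.88,0],[-0.67,-1.88,0],[0,0,6.0],[0,0,6.0]], delta_rot=[[0,0,0],[0,0,0],[0,0,0],[0,0,0],[0,0,0]], jaw=[1,1,1,1,1])

```text
time: 6.8
position: [518.8, -112.2, 171.2]
eef_rot: [-89.0, 89.8, 161.5]
ft_force: [0.8, -0.0, -0.1]
width: 0.8
```

Call:
arm_command(translation=[[0,-1.5,6.0],[0,-1.5,3.0],[0,0,0],[0,0,0]], delta_rot=[[0,0,0],[0,0,0],[0,0,0],[0,0,0]], jaw=[-1,-1,-1,-1])

```text
time: 7.3
position: [519.0, -141.3, 259.2]
eef_rot: [-94.9, 89.9, 155.7]
ft_force: [-0.2, 0.2, -1.1]
width: 38.3
```

```bash
python3 - <<'E'
from h import *
s=env.get_state();im=env.snapshot("wrist");T=pose(s)@env.calibration("wrist")["T_tool_cam"]
np.save("w2.npy",T)
cv2.imwrite("pics/w2.png",cv2.resize(im[:,:,::-1],(768,576),interpolation=cv2.INTER_CUBIC))
Tp=pose(s);print(Tp[:3,3],np.degrees(np.arctan2(Tp[1,1],Tp[0,1])),s["q"],s["ft_force"],s["ft_torque"])
im=env.snapshot("side")[145:245,205:315,::-1]; cv2.imwrite("pics/side3.png",cv2.resize(im,None,fx=6,fy=6,interpolation=cv2.INTER_CUBIC))
E
```

```text
[ 519.04 -141.33  259.23] -19.462519354429723 [-15.4   10.67 102.02   0.02  67.43   4.05] [-0.22  0.24 -1.09] [-0.11  0.11 -0.01]
```

View pics/w2.png

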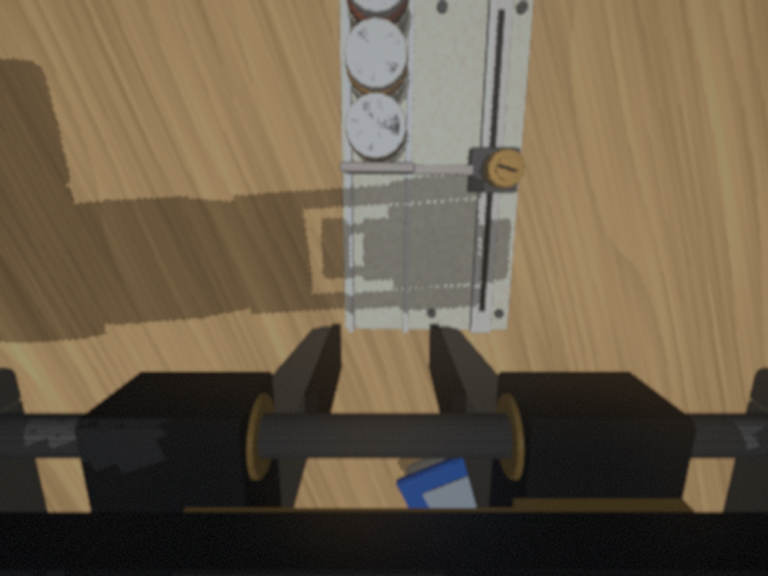

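View pics/side3.png

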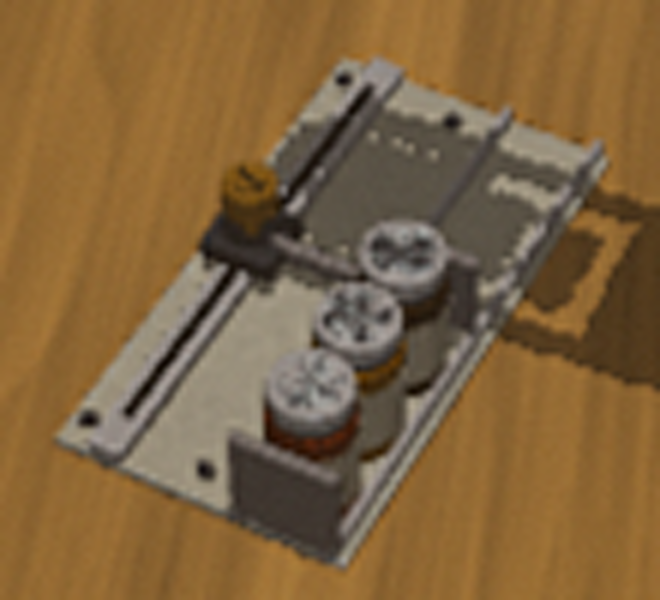

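The jars are upright and tight together, jar2 touches the divider, and the head is at about (505,168). Next I'll measure the spacing and the head position.

```bash
python3 - <<'E'
from h import *
T=np.load("w2.npy")
O=np.array([538.7,-60.9]);a=np.radians(70.3);Y=np.array([np.cos(a),np.sin(a)]);X=np.array([Y[1],-Y[0]])
def show(cam,nm,P):
    d=P[:2]-O; print(cam,nm,P,"rack %.1f %.1f"%(d@X,d@Y))
for nm,p,z in [("screw",(504.5,168),70),("div l",(341,167),75),("div r",(413,167),75),("jar1",(377,54),96),("jar2",(376,125),96)]:
    show("w",nm,ray("wrist",(p[0]+.5)/1.5-.5,(p[1]+.5)/1.5-.5,z,T))
for nm,p,z in [("screw",(249,181),70),("jar0",(314,381),96),("jar1",(360,313),96),("jar2",(404,246),96)]:
    show("s",nm,ray("side",205+(p[0]+.5)/6-.5,145+(p[1]+.5)/6-.5,z))
tp=O+105*X+2*Y
print("pred head",tp)
E
```

```text
w screw [638.3  -95.37  70.  ] rack 105.4 1.1
w div l [514.96 -51.04  75.  ] rack -25.7 1.3
w div r [568.77 -70.13  75.  ] rack 31.4 1.4
w jar1 [567.63   9.84  96.  ] rack 3.4 76.3
w jar2 [551.16 -33.79  96.  ] rack 2.6 29.7
s screw [637.73 -92.79  70.  ] rack 104.0 3.4
s jar0 [579.71  56.48  96.  ] rack -1.0 124.3
s jar1 [563.72  10.7   96.  ] rack -0.6 75.8
s jar2 [547.98 -36.15  96.  ] rack 0.4 26.4
pred head [638.23 -94.41]
```

Call:
arm_command(translation=[[4.0,1.6,0],[4.0,1.6,0],[3.9,1.5,-2.7],[0,0,-6.0],[0,0,-6.0]], delta_rot=[[0,0,0],[0,0,0],[0,0,0],[0,0,0],[0,0,0]], jaw=[-1,-1,-1,-1,-1])

```text
time: 8.02
position: [638.7, -93.3, 110.4]
eef_rot: [-83.4, 89.9, 167.2]
ft_force: [0.2, -0.3, 0.4]
width: 91.5
```

```bash
python3 - <<'E'
from h import *
s=env.get_state();im=env.snapshot("wrist")
cv2.imwrite("pics/w3.png",im[:,:,::-1])
Tp=pose(s);print(Tp[:3,3],np.degrees(np.arctan2(Tp[1,1],Tp[0,1])),s["q"],s["width"])
E
```

```text
[638.67 -93.34 110.42] -19.348635936267236 [-8.45 28.98 96.12  0.01 54.98 10.89] 91.51002723536092
```

View pics/w3.png

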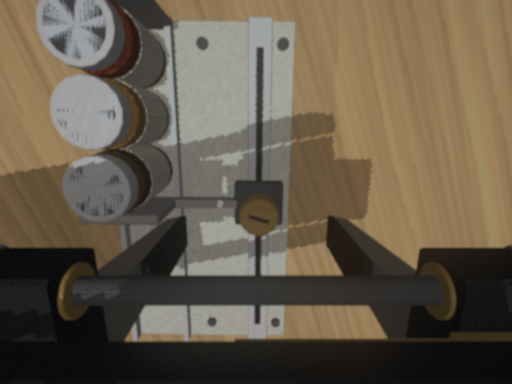

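The head (258,216) is centred between the fingers. I'll re-measure it from here.

```bash
python3 - <<'E'
from h import *
s=env.get_state();T=pose(s)@env.calibration("wrist")["T_tool_cam"]
im=cv2.imread("pics/w3.png");hsv=cv2.cvtColor(im,cv2.COLOR_BGR2HSV)
c=im[180:250,220:300];cv2.imwrite("pics/w3z.png",cv2.resize(c,None,fx=8,fy=8,interpolation=cv2.INTER_CUBIC))
print(ray("wrist",258.5,215.5,70,T))
for P in ([638.2,-94.4,70],[638.2,-94.4,48]): print(proj("wrist",P,T))
E
```

```text
[636.62 -89.39  70.  ]
[262.84 221.01]
[262.53 211.68]
```

View pics/w3z.png

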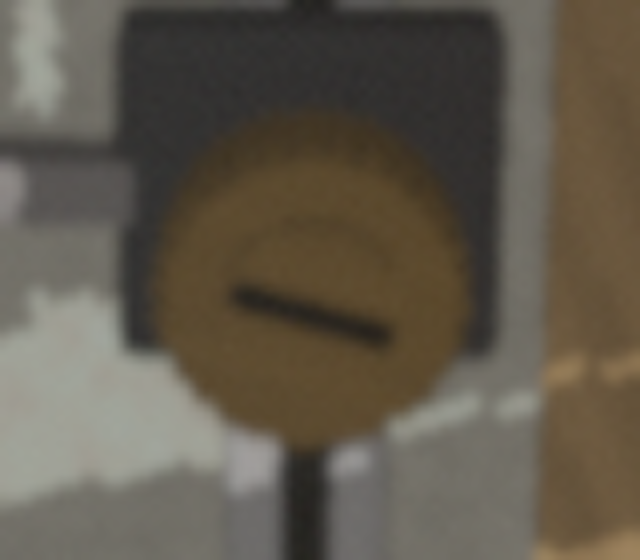

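Call:
arm_command(translation=[[0,0,-3.0],[0,0,-2.8],[0,0,0],[0,0,0],[0,0,0]], delta_rot=[[0,0,0],[0,0,0],[0,0,0],[0,0,0],[0,0,0]], jaw=[-1,-1,-1,0.2,0.2], newtons=3)

```text
time: 8.7
position: [640.1, -94.4, 57.1]
eef_rot: [101.5, 89.9, -7.9]
ft_force: [-0.7, 0.4, 0.1]
width: 73.6
```

Call:
arm_command(translation=[[0,0,0],[0,0,0],[0,0,0],[0,0,0],[0,0,0]], delta_rot=[[0,0,0],[0,0,0],[0,0,0],[0,0,0],[0,0,0]], jaw=[0.3,0.4,0.5,0.5,0.5])

```text
time: 9.32
position: [639.8, -94.5, 55.7]
eef_rot: [94.2, 89.9, -15.2]
ft_force: [2.0, -1.5, -0.2]
width: 29.9
```

```bash
python3 - <<'E'
from h import *
s=env.get_state();print(s["position"],s["ft_force"],s["ft_torque"],s["width"])
E
```

```text
[639.79 -94.53  55.73] [ 1.98 -1.49 -0.23] [-0.26 -0.36 -0.04] 29.871431254730314
```

X is centred: width 29.9 with about 2 N of side force. Now I'll open, turn +90° and check centring along y.

Call:
arm_command(translation=[[0,0,0],[0,0,0],[0,0,0],[0,0,0],[0,0,0]], delta_rot=[[0,0,0],[0,0,0.15],[0,0,0.15],[0,0,0.157],[0,0,0.157]], jaw=[-1,-1,-1,-1,-1])

```text
time: 9.95
position: [638.8, -94.2, 55.4]
eef_rot: [-117.6, 90.0, 168.4]
ft_force: [-0.1, -0.3, 0.7]
width: 77.8
```

Call:
arm_command(translation=[[0,0,0],[0,0,0],[0,0,0],[0,0,0],[0,0,0]], delta_rot=[[0,0,0.157],[0,0,0.157],[0,0,0.157],[0,0,0.157],[0,0,0.157]], jaw=[-1,-1,-1,-1,-1])

```text
time: 10.58
position: [638.8, -94.2, 55.4]
eef_rot: [-164.1, 90.0, 166.9]
ft_force: [1.1, 0.7, 0.9]
width: 91.8
```

Call:
arm_command(translation=[[0,0,0],[0,0,0],[0,0,0]], delta_rot=[[0,0,0.157],[0,0,0],[0,0,0]], jaw=[-1,-1,-1])

```text
time: 10.95
position: [639.0, -94.3, 55.5]
eef_rot: [-169.4, 90.0, 170.2]
ft_force: [-0.7, 1.4, 0.3]
width: 92.1
```

```bash
python3 - <<'E'
from h import *
s=env.get_state();Tp=pose(s);print(Tp[:3,3],np.degrees(np.arctan2(Tp[1,1],Tp[0,1])),s["q"],s["width"],s["ft_force"],s["ft_torque"])
E
```

```text
[639.01 -94.29  55.54] 69.53574290734376 [ -8.53  32.99  97.69   0.    49.33 -78.06] 92.13756430573771 [-0.72  1.4   0.28] [-0.07 -0.04  0.  ]
```

Call:
arm_command(translation=[[0.07,-0.03,-0.4],[0,0,0],[0,0,0],[0,0,0],[0,0,0]], delta_rot=[[0,0,0],[0,0,0],[0,0,0],[0,0,0],[0,0,0]], jaw=[-1,0,0.1,0.1,0.15])

```text
time: 11.58
position: [639.9, -94.7, 51.7]
eef_rot: [9.8, 90.0, -10.5]
ft_force: [-0.6, -0.7, 1.1]
width: 53.8
```

Call:
arm_command(translation=[[0,0,0],[0,0,0],[0,0,0]], delta_rot=[[0,0,0],[0,0,0],[0,0,0]], jaw=[0.2,0.22,0.24])

```text
time: 11.95
position: [639.8, -94.6, 51.6]
eef_rot: [-35.5, 90.0, -55.7]
ft_force: [0.6, -0.4, 0.2]
width: 34.8
```

```bash
python3 - <<'E'
from h import *
s=env.get_state();print(s["position"],s["ft_force"],s["ft_torque"],s["width"])
E
```

```text
[639.85 -94.64  51.6 ] [ 0.61 -0.44  0.23] [-0.02  0.02  0.03] 34.79337127041448
```

Call:
arm_command(translation=[[0,0,0],[0,0,0]], delta_rot=[[0,0,0],[0,0,0]], jaw=[0.28,0.28])

```text
time: 12.2
position: [639.8, -94.8, 51.6]
eef_rot: [-91.3, 90.0, -111.5]
ft_force: [-0.5, -2.1, 0.7]
width: 32.9
```

Call:
arm_command(translation=[[0,0,0],[0,0,0]], delta_rot=[[0,0,0],[0,0,0]], jaw=[0.3,0.3])

```text
time: 12.45
position: [639.7, -95.0, 51.6]
eef_rot: [-99.5, 90.0, -119.7]
ft_force: [-0.8, -3.7, 0.6]
width: 32.2
```

Call:
arm_command(translation=[[0,0,0],[0,0,0]], delta_rot=[[0,0,0],[0,0,0]], jaw=[0.33,0.33])

```text
time: 12.7
position: [639.6, -95.3, 51.6]
eef_rot: [-98.6, 89.9, -118.9]
ft_force: [-2.5, -5.8, 1.3]
width: 31.5
```

Call:
arm_command(translation=[[0,0,0],[0,0,0]], delta_rot=[[0,0,0],[0,0,0]], jaw=[0.36,0.36])

```text
time: 12.95
position: [639.6, -95.3, 51.6]
eef_rot: [-100.0, 89.9, -120.3]
ft_force: [-2.2, -6.3, 0.7]
width: 31.2
```

The -y finger touched first, so the tool sits about 1.2 mm too far toward +y. That pushes the divider toward the jars, which is harmless. I'll correct it and then grip.

Call:
arm_command(translation=[[-0.04,-0.11,0],[0,0,0],[0,0,0]], delta_rot=[[0,0,0],[0,0,0],[0,0,0]], jaw=[0.36,0.36,0.5])

```text
time: 13.32
position: [639.3, -96.0, 51.6]
eef_rot: [-90.3, 90.0, -110.5]
ft_force: [-2.1, -5.3, 1.2]
width: 29.8
```

Call:
arm_command(translation=[[0,0,0],[0,0,0]], delta_rot=[[0,0,0],[0,0,0]], jaw=[0.6,0.6], newtons=20)

```text
time: 13.58
position: [639.3, -96.0, 51.6]
eef_rot: [-95.6, 90.0, -115.9]
ft_force: [-1.3, -5.6, 1.8]
width: 29.5
```

```bash
python3 - <<'E'
from h import *
s=env.get_state();Tp=pose(s);print(Tp[:3,3],np.degrees(np.arctan2(Tp[1,1],Tp[0,1])),s["ft_force"],s["ft_torque"],s["width"])
E
```

```text
[639.34 -96.04  51.6 ] 69.73633529169767 [-1.31 -5.56  1.8 ] [-1.    0.38  0.03] 29.526809033753977
```

Call:
arm_command(translation=[[0,0,0],[0,0,0],[0,0,0],[0,0,0],[0,0,0]], delta_rot=[[0,0,-0.08],[0,0,-0.08],[0,0,-0.08],[0,0,-0.08],[0,0,-0.08]], jaw=[0.6,0.6,0.6,0.6,0.6])

```text
time: 14.2
position: [639.4, -96.0, 51.6]
eef_rot: [-70.3, 90.0, -113.7]
ft_force: [-1.5, -4.4, 1.6]
width: 29.5
```

```bash
cat > st.py <<'E'
from h import *
s=env.get_state();Tp=pose(s);print(Tp[:3,3],np.degrees(np.arctan2(Tp[1,1],Tp[0,1])),s["ft_force"],s["ft_torque"],s["width"],s["q"][5],s["tau"][5])
E
python3 st.py
```

```text
[639.35 -95.97  51.62] 46.67550996418965 [-1.45 -4.39  1.57] [-0.95  0.38  0.04] 29.538263145417382 -55.30726104774388 -1.0116323456168175
```

The moment about z is 0.04 N·m, which is free turning. I'll continue.

Call:
arm_command(translation=[[0,0,0],[0,0,0],[0,0,0],[0,0,0],[0,0,0]], delta_rot=[[0,0,-0.1],[0,0,-0.1],[0,0,-0.1],[0,0,-0.1],[0,0,-0.1]], jaw=[0.6,0.6,0.6,0.6,0.6])

```text
time: 14.82
position: [639.4, -96.0, 51.6]
eef_rot: [-35.4, 90.0, -107.4]
ft_force: [-2.4, -4.0, 1.9]
width: 29.4
```

Call:
arm_command(translation=[[0,0,0],[0,0,0],[0,0,0],[0,0,0],[0,0,0]], delta_rot=[[0,0,-0.1],[0,0,-0.1],[0,0,-0.1],[0,0,-0.1],[0,0,-0.1]], jaw=[0.6,0.6,0.6,0.6,0.6])

```text
time: 15.45
position: [639.5, -96.0, 51.6]
eef_rot: [13.2, 90.0, -87.5]
ft_force: [-0.8, -4.8, 1.9]
width: 29.3
```

Call:
arm_command(translation=[[0,0,0],[0,0,0],[0,0,0],[0,0,0],[0,0,0]], delta_rot=[[0,0,-0.1],[0,0,-0.1],[0,0,-0.1],[0,0,-0.05],[0,0,-0.05]], jaw=[0.6,0.6,0.6,0.6,0.6])

```text
time: 16.08
position: [639.5, -96.0, 51.6]
eef_rot: [45.5, 90.0, -77.9]
ft_force: [-1.1, -4.4, 1.0]
width: 29.3
```

```bash
python3 st.py
```

```text
[639.5  -96.01  51.61] -33.483183680435616 [-1.09 -4.44  1.01] [-1.02  0.32 -0.01] 29.308850517507498 24.84926883190594 -0.6050239875912666
```

Call:
arm_command(translation=[[0,0,0],[0,0,0],[0,0,0]], delta_rot=[[0,0,-0.05],[0,0,-0.05],[0,0,-0.03]], jaw=[0.6,0.6,0.6])

```text
time: 16.45
position: [639.5, -96.0, 51.6]
eef_rot: [56.5, 90.0, -74.4]
ft_force: [-1.8, -5.0, 0.9]
width: 29.4
```

```bash
python3 st.py
```

```text
[639.52 -96.05  51.61] -40.909025562564 [-1.76 -5.02  0.86] [-1.03  0.3   0.03] 29.44966945956402 32.27565824344746 -0.2211230155080557
```

Call:
arm_command(translation=[[0,0,0],[0,0,0],[0,0,0]], delta_rot=[[0,0,-0.05],[0,0,-0.05],[0,0,-0.03]], jaw=[0.6,0.6,0.6])

```text
time: 16.82
position: [639.5, -96.1, 51.6]
eef_rot: [67.3, 90.0, -71.1]
ft_force: [-0.6, -4.3, 0.7]
width: 29.4
```

```bash
python3 st.py
```

```text
[639.55 -96.08  51.62] -48.35782053148652 [-0.63 -4.35  0.69] [-1.07  0.38  0.03] 29.41515214430919 39.72608734405688 -0.22110708989202976
```

Call:
arm_command(translation=[[0,0,0],[0,0,0],[0,0,0]], delta_rot=[[0,0,-0.05],[0,0,-0.05],[0,0,-0.03]], jaw=[0.6,0.6,0.6])

```text
time: 17.2
position: [639.5, -96.1, 51.6]
eef_rot: [76.3, 90.0, -69.5]
ft_force: [-2.1, -5.2, 1.1]
width: 29.8
```

```bash
python3 st.py
```

```text
[639.54 -96.07  51.64] -55.803990679711525 [-2.07 -5.24  1.1 ] [-1.1   0.32  0.04] 29.833405161142917 47.17286853834559 -0.22121648769825697
```

Call:
arm_command(translation=[[0,0,0],[0,0,0]], delta_rot=[[0,0,-0.05],[0,0,-0.05]], jaw=[0.6,0.6])

```text
time: 17.45
position: [639.5, -96.1, 51.6]
eef_rot: [75.8, 90.0, -75.8]
ft_force: [-1.5, -5.1, 1.5]
width: 29.5
```

```bash
python3 st.py
```

```text
[639.52 -96.09  51.63] -61.55381508895081 [-1.48 -5.15  1.52] [-1.03  0.36  0.03] 29.4944138162444 52.923971133706374 -0.6205554306507111
```

Call:
arm_command(translation=[[0,0,0],[0,0,0]], delta_rot=[[0,0,-0.05],[0,0,-0.05]], jaw=[0.6,0.6])

```text
time: 17.7
position: [639.5, -96.1, 51.6]
eef_rot: [78.8, 90.0, -78.5]
ft_force: [-1.0, -5.9, 1.3]
width: 29.5
```

```bash
python3 st.py
```

```text
[639.52 -96.11  51.61] -67.27923665647485 [-1.01 -5.92  1.33] [-1.1   0.35  0.04] 29.541689139512066 58.65137211208288 -0.6160175800323486
```

Call:
arm_command(translation=[[0,0,0],[0,0,0]], delta_rot=[[0,0,-0.05],[0,0,-0.05]], jaw=[0.6,0.6])

```text
time: 17.95
position: [639.5, -96.1, 51.6]
eef_rot: [89.8, 90.0, -73.2]
ft_force: [-1.4, -6.5, 0.7]
width: 29.4
```

```bash
python3 st.py
```

```text
[639.53 -96.14  51.65] -73.01581959805256 [-1.37 -6.49  0.73] [-1.12  0.44  0.05] 29.41587784999154 64.38343174833236 -0.6160425022244453
```

Call:
arm_command(translation=[[0,0,0],[0,0,0]], delta_rot=[[0,0,-0.05],[0,0,-0.05]], jaw=[0.6,0.6])

```text
time: 18.2
position: [639.5, -96.1, 51.6]
eef_rot: [82.0, 90.0, -86.8]
ft_force: [-0.7, -6.1, -0.2]
width: 29.5
```

```bash
python3 st.py
```

```text
[639.46 -96.15  51.58] -78.74317511581698 [-0.71 -6.05 -0.17] [-1.12  0.45  0.04] 29.475365186263254 70.11341120027632 -0.6160967610776424
```

Call:
arm_command(translation=[[0,0,0],[0,0,0]], delta_rot=[[0,0,-0.05],[0,0,-0.05]], jaw=[0.6,0.6])

```text
time: 18.45
position: [639.5, -96.2, 51.6]
eef_rot: [91.3, 90.0, -83.2]
ft_force: [-0.5, -5.3, 0.6]
width: 29.4
```

```bash
python3 st.py
```

```text
[639.48 -96.16  51.62] -84.47193940535315 [-0.48 -5.34  0.59] [-1.16  0.42  0.07] 29.39245575677263 75.84159434816048 -0.6161083839833736
```

Call:
arm_command(translation=[[0,0,0],[0,0,0]], delta_rot=[[0,0,-0.04],[0,0,-0.04]], jaw=[0.6,0.6])

```text
time: 18.7
position: [639.5, -96.2, 51.6]
eef_rot: [92.6, 90.0, -86.4]
ft_force: [-2.2, -5.6, 0.7]
width: 29.2
```

```bash
python3 st.py
```

```text
[639.47 -96.17  51.63] -89.03547909256748 [-2.2  -5.63  0.73] [-1.12  0.47  0.04] 29.184088384988257 80.40790673467554 -0.48247290775179863
```

Call:
arm_command(translation=[[0,0,0],[0,0,0]], delta_rot=[[0,0,-0.03],[0,0,-0.03]], jaw=[0.6,0.6])

```text
time: 18.95
position: [639.5, -96.2, 51.6]
eef_rot: [103.2, 90.0, -79.2]
ft_force: [-1.9, -5.7, 0.8]
width: 29.5
```

```bash
python3 st.py
```

```text
[639.5  -96.16  51.65] -92.45397481997006 [-1.85 -5.7   0.76] [-1.11  0.42 -0.02] 29.50136059287389 83.82622589918229 -0.3510848991572857
```

Call:
arm_command(translation=[[0,0,0],[0,0,0]], delta_rot=[[0,0,-0.04],[0,0,-0.04]], jaw=[0.6,0.6])

```text
time: 19.2
position: [639.4, -96.2, 51.6]
eef_rot: [97.0, 90.0, -90.0]
ft_force: [-1.3, -6.0, 1.1]
width: 29.3
```

```bash
python3 st.py; python3 - <<'E'
from h import *
im=env.snapshot("wrist")
cv2.imwrite("pics/w4.png",im[:,:,::-1])
E
python3 st.py
```

```text
[639.44 -96.19  51.62] -97.05847578410625 [-1.29 -5.98  1.15] [-1.17  0.41 -0.01] 29.29564731860356 88.42937008735119 -0.4871097765862942
[639.45 -96.17  51.62] -97.17187120487839 [-1.4  -5.48  1.61] [-1.16  0.42  0.03] 29.351376202851686 88.5441065235489 -0.23434182163327932
```

View pics/w4.png

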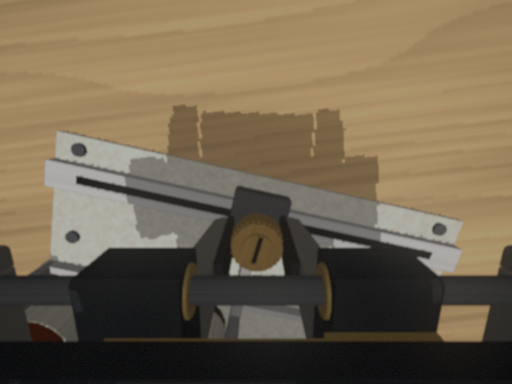

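```bash
python3 - <<'E'
from h import *
im=cv2.imread("pics/w4.png")[205:280,215:300];cv2.imwrite("pics/w4z.png",cv2.resize(im,None,fx=8,fy=8,interpolation=cv2.INTER_CUBIC))
E
```

```text
(no output)
```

View pics/w4z.png

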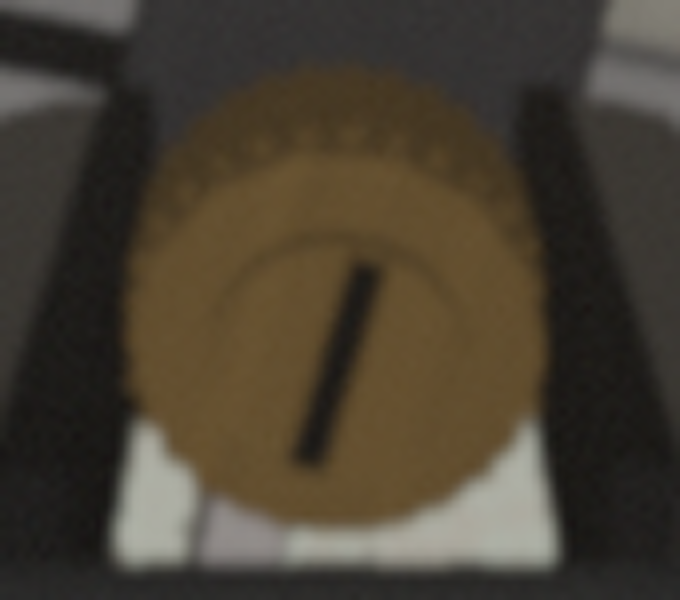

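Slot angle in the image is 106°. No-slip predicts 106° and no turn at all predicts 119°, so the head has followed the tool (2.91 rad) and hasn't gone stiff yet. I'll continue in small steps.

Call:
arm_command(translation=[[0,0,0],[0,0,0]], delta_rot=[[0,0,-0.03],[0,0,-0.03]], jaw=[0.6,0.6])

```text
time: 19.5
position: [639.5, -96.2, 51.6]
eef_rot: [100.8, 90.0, -89.6]
ft_force: [-1.6, -6.7, 1.4]
width: 29.4
```

```bash
python3 st.py
```

```text
[639.45 -96.18  51.62] -100.47486069302892 [-1.61 -6.68  1.38] [-1.08  0.44  0.1 ] 29.41747976431844 91.84652153371331 -0.34234545193612576
```

Call:
arm_command(translation=[[0,0,0],[0,0,0]], delta_rot=[[0,0,-0.03],[0,0,-0.03]], jaw=[0.6,0.6])

```text
time: 19.75
position: [639.4, -96.2, 51.6]
eef_rot: [102.1, 90.0, -91.8]
ft_force: [-1.1, -6.2, 1.0]
width: 29.6
```

```bash
python3 st.py
```

```text
[639.43 -96.18  51.6 ] -103.90530216068895 [-1.05 -6.22  1.04] [-1.11  0.42  0.15] 29.552769408271153 95.28069963386618 -0.2804106194525957
```

Call:
arm_command(translation=[[0,0,0],[0,0,0]], delta_rot=[[0,0,-0.03],[0,0,-0.03]], jaw=[0.6,0.6])

```text
time: 20.0
position: [639.4, -96.2, 51.6]
eef_rot: [99.6, 90.0, -97.7]
ft_force: [-1.1, -5.8, 1.4]
width: 29.1
```

```bash
python3 st.py
```

```text
[639.41 -96.18  51.58] -107.3358029392991 [-1.06 -5.84  1.44] [-1.1   0.45  0.13] 29.072322929799494 98.71475094547377 -0.22440003231167793
```

Call:
arm_command(translation=[[0,0,0],[0,0,0]], delta_rot=[[0,0,-0.03],[0,0,0]], jaw=[0.6,0.6])

```text
time: 20.25
position: [639.4, -96.2, 51.6]
eef_rot: [103.9, 90.0, -95.1]
ft_force: [-1.2, -5.5, 0.4]
width: 29.5
```

```bash
python3 st.py
```

```text
[639.42 -96.21  51.6 ] -109.02007303877477 [-1.15 -5.48  0.42] [-1.11  0.49  0.17] 29.539879429273054 100.39886149714158 0.3941632155328989
```

The moment is now about 0.15 N·m after 3.12 rad, which is more than the 3.0 maximum free travel. I'll hold, average a few readings and check for slip.

Call:
arm_command(translation=[[0,0,0]], delta_rot=[[0,0,-0.03]], jaw=[0.6])

```text
time: 20.38
position: [639.4, -96.2, 51.6]
eef_rot: [107.8, 90.0, -92.9]
ft_force: [-1.3, -6.1, 0.6]
width: 29.4
```

```bash
python3 - <<'E'
from h import *
t=[]
for i in range(6):
    im=env.snapshot("wrist"); t.append(env.get_state()["ft_torque"][2])
print(np.array(t),np.mean(t))
cv2.imwrite("pics/w5z.png",cv2.resize(im[205:280,215:300,::-1],None,fx=8,fy=8,interpolation=cv2.INTER_CUBIC))
E
python3 st.py
```

```text
[0.23 0.22 0.29 0.22 0.2  0.21] 0.2283564698391084
[639.4  -96.21  51.6 ] -110.71357227290241 [-1.64 -6.77  1.28] [-1.15  0.42  0.21] 29.223544225746704 102.09151394079852 0.22458928171545267
```

View pics/w5z.png

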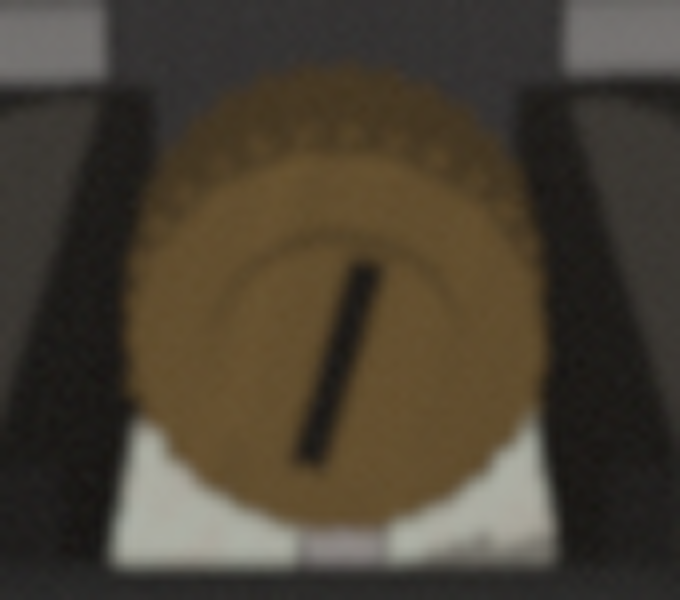

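No slip (slot at the same image angle) and a steady 0.23 N·m, so it is seated. I'll release and lift.

Call:
arm_command(translation=[[0,0,0],[0,0,0],[0,0,0],[0,0,0],[0,0,0]], delta_rot=[[0,0,0],[0,0,0],[0,0,0],[0,0,0],[0,0,0]], jaw=[0.2,-0.2,-0.5,-1,-1])

```text
time: 21.3
position: [639.5, -95.6, 51.6]
eef_rot: [-88.1, 90.0, 71.1]
ft_force: [-0.1, -0.1, 0.2]
width: 74.5
```

Call:
arm_command(translation=[[0,0,3.0],[0,0,6.0],[0,0,6.0],[0,0,6.0],[-2.0,0,0]], delta_rot=[[0,0,0],[0,0,0],[0,0,0],[0,0,0],[0,0,0]], jaw=[-1,-1,-1,-1,-1])

```text
time: 21.92
position: [622.8, -96.1, 267.4]
eef_rot: [-167.4, 89.4, -8.2]
ft_force: [0.1, 0.4, -2.1]
width: 92.0
```

Call:
arm_command(translation=[[-4.0,-4.0,0],[-5.0,-5.0,0],[-5.0,-5.0,0],[-5.0,-3.0,0],[0,0,0]], delta_rot=[[0,0,0.15],[0,0,0.15],[0,0,0.15],[0,0,0.15],[0,0,0]], jaw=[-1,-1,-1,-1,-1])

```text
time: 22.55
position: [438.2, -255.6, 261.8]
eef_rot: [7.8, 90.0, -158.6]
ft_force: [-0.1, 0.1, -0.3]
width: 92.1
```

```bash
python3 - <<'E'
from h import *
im=env.snapshot("top"); cv2.imwrite("pics/top9f.png",im[:,:,::-1]);im=im[145:235,225:335,::-1]; cv2.imwrite("pics/top9.png",cv2.resize(im,None,fx=7,fy=6.5,interpolation=cv2.INTER_CUBIC))
im=env.snapshot("side")[145:245,205:315,::-1]; cv2.imwrite("pics/side9.png",cv2.resize(im,None,fx=6,fy=6,interpolation=cv2.INTER_CUBIC))
E
python3 st.py
```

```text
[ 441.23 -254.39  261.98] -76.55891550844063 [0.89 0.39 0.1 ] [0.   0.13 0.  ] 92.11874634329263 46.39245174794229 -0.2613653428852558
```

View pics/top9.png

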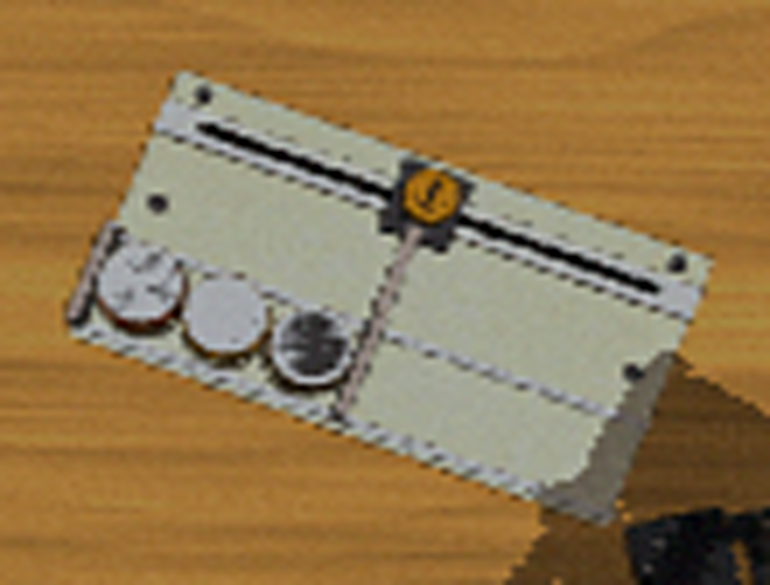

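View pics/side9.png

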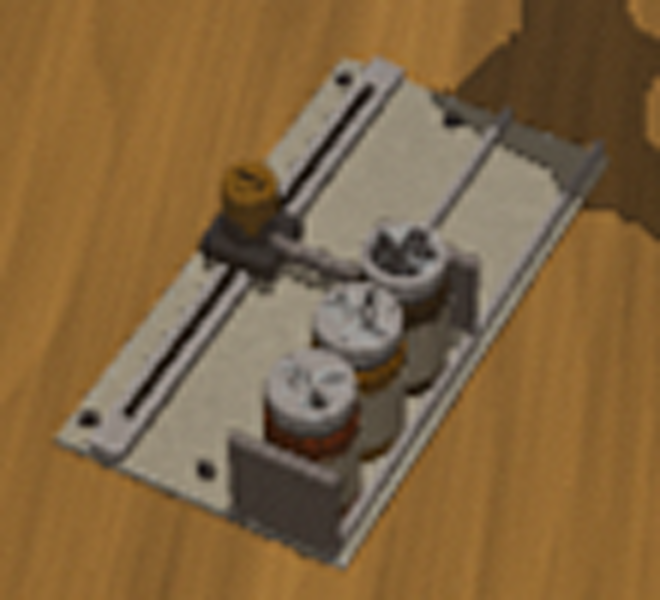

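View pics/top9f.png

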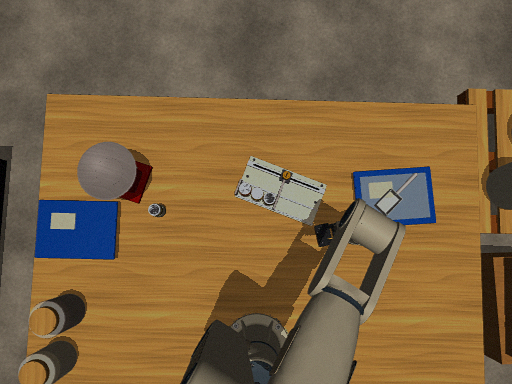

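The final views show the three jars upright and touching from the end wall (90,280) to the divider (375,320). The head is in the same place as before tightening, and the spare jar and scoop haven't moved. I'll hand it in.

```bash
python3 - <<'E'
from workcell import env
print(env.sign_off())
E
```

```text
the job is handed in; nothing more can be done
None
```

The three jars are closed up against the end wall and the divider is locked. The job was handed in at about 22.7 s of the 72 s allowed, with the gripper open and clear of everything.

- **Closing the row:** I pushed the back of the divider with the closed fingers until it stalled. It stopped within about 1 mm of where I predicted, and the force jumped to about 36 N. Jar spacing measured afterwards from the side camera was 47–48 mm, so there are no gaps beyond the roughly 2 mm the cameras can resolve.
- **Locking the screw:** I centred on the thumbscrew head, gripped it at 20 N and turned it clockwise about 3.15 rad. It turned freely at about 0.04 N·m until roughly 2.9 rad, then stiffened steadily. I stopped at about 0.23 N·m, under half the overtightening limit. The slot on the head showed it had not slipped in the fingers.
- **Last checks:** The final top and side pictures show the jars upright and touching, and the screw head where it was before tightening. By eye, the spare jar and scoop are where they started.

**Disagreements:** My camera estimates of the head position differed by about 4 mm along the channel. I settled this by closing the fingers lightly on the head, which showed the tool about 1 mm off, and I corrected it before turning. Single torque readings were noisy by about ±0.04 N·m, so the stop value is an average of six.

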